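Measure from the board's end to its inlaid stripe and lock the tape

TASK

Take the yellow tape measure off its stand, hook its metal end over the left end of the wooden board lying on the worktop, and back the case away to the right along the board until the front of the case is over the dark inlaid stripe. Set the case down upright on the board there, press its red lock button down so that it keeps the reading, and leave it hooked and locked.

Things in the scene. Friction and masses are not known exactly. Their poses are not given: they have to be found in the camera images.
- tape: Yellow tape measure, upright on a small grey stand (20 mm high) right of the board; loose, 0.5 kg. Case 36 mm wide (x) x 74 long (y) x 60 high; grip across the flat 36 mm. Origin: centre of the case's underside; +y points out of the mouth along the blade, z up: the case's front is 37 mm ahead (+y) of the origin. Standing on the board, its weight holds it against the blade's spring.
- tape_hook (a point): Inner face (towards the case) of the steel hook, 24 mm wide, 3 thick, at the end of the stiff blade. Drawn in, it lies 49 mm ahead (+y) of the tape's origin and 6 mm below the case's underside; the hook's lower end is 14 mm below the underside. The blade runs out just above the underside, up to 150 mm further; a spring pulls it in with 1 N, 1.5 N at the full length.
- tape_lock (a joint): Red lock button, 22 x 26 mm, in the middle of the case's top; its top is 69 mm above the tape's origin when up. Value: travel in m, 0 = up (blade free), 0.004 to 0.006 = pressed. It takes about 5 N straight down, stays down by itself, brakes the blade and cannot be raised again.
- board: Light wooden board, flat on the worktop, fixed: 130 mm wide (x) x 280 long (y) x 28 high. Origin: centre of its underside, on the worktop; +y points to its left end, 140 mm from the origin. A dark inlaid stripe, 30 mm wide, crosses it along x; the stripe's middle is 20 mm from the origin towards +y, so 120 mm from the left end.

How it is judged (in metres and radians):
On the way, in this order (a step that is already met when the one before it is completed fails the run):
1. the hook is over the board's left end and the blade is drawn out until the front of the case is over the stripe, with the lock still up (y of tape_hook in the frame of board between 0.13 and 0.152 m and z of tape_hook in the frame of board below 0.027 m and x of tape_hook in the frame of board between -0.065 and 0.065 m and y of tape in the frame of board between -0.039 and 0.005 m and angle between the y axis of tape and the y axis of board, either way round below 0.21 rad and angle between tape's own z axis and vertical below 0.175 rad and value of joint tape_lock below 0.0015 m), for 0.2 s.
2. the lock button is pressed down (value of joint tape_lock above 0.003 m), for 0.1 s.
At the end, for the whole second after the job is handed in: Tape upright (10 deg), at rest on the board, along it (12 deg), let go; hook below the board's top, inner face 10 mm inside to 12 mm outside the left end and within the board's width; front of the case within 22 mm of the stripe's middle; lock pressed over 3 mm (y of tape_hook in the frame of board between 0.13 and 0.152 m and z of tape_hook in the frame of board below 0.027 m and x of tape_hook in the frame of board between -0.065 and 0.065 m and y of tape in the frame of board between -0.039 and 0.005 m and angle between the y axis of tape and the y axis of board, either way round below 0.21 rad and angle between tape's own z axis and vertical below 0.175 rad and value of joint tape_lock above 0.003 m and z of tape in the frame of board below 0.033 m and linear speed of tape below 0.02 m/s); the robot touches nothing.
It also fails if it takes over 54 s, if anything falls off the work surface, if the arm or the gripper's body presses on something with over 40 N, if the wrist force passes 120 N, or if a joint passes its speed limit or range.

ROBOT

A 6-joint arm with a two-finger parallel gripper is mounted at the origin on a cart in front of the work surface, level with it; the furniture and walls round the work are solid. World frame = base frame: x ahead of the robot, y to its left, z up, the work surface at z = 0. Lengths are in mm, angles in degrees, forces in N, time in s.
With the tool pointing down it reaches from about 250 to 725 mm from the base axis. Payload 9.7 kg.
Tool frame: the origin (TCP) lies where the fingers leave the gripper's body, on its centre line; the fingertips stand 73 mm ahead of it and the grasp point (between the pads) lies 54 mm ahead of it; z points along the fingers, x is the direction in which the jaws open and shut, and the axes are right-handed (so a half turn about z gives the same grasp; the last joint's range is limited). The gripper opens to 85 mm and grips with 20 to 120 N. Pads are 22 mm wide; open, the fingers measure 114 mm over their backs; the gripper's body (76 mm by 85 mm) begins 54 mm behind the grasp point. The pads swing forward as they close: fully open they stand 13 mm farther back than shut.
Start: joints at [-65.661, 4.979, 10.078, 95.1, 0, 90], TCP at [226.673, -501.115, 303.884] pointing down, gripper open.
Joint ranges: [-179.16, 179.16], [-48.56, 103.87], [-65.8, 70.77], [-126.05, 130.52], [-82.76, 87.17], [-180, 180]. Speed limits (degrees/s): [127.2, 127.2, 147.25, 180, 180, 180].

INTERFACE

Orientations are given as [roll, pitch, yaw] about the fixed x, y, z axes, in that order (R = Rz(yaw) Ry(pitch) Rx(roll)).
In Python, from rig import env, kin, read_camera, readout gives the robot as it stands. Calls block until the motion is done:
- env.move_pose(position, orientation): joint-space move of the TCP to a pose.
- env.move_straight(position, attitude=None, rate=150, force_limit=None): straight line of the TCP; attitude=None keeps the orientation; rate is the mean speed in mm/s. With force_limit (N) it stops when the force on the tool has changed by that much, and returns True; else False.
- env.goto_joints(angles): joint-space move.
- env.move_gripper(opening, squeeze=None): finger opening in mm; squeeze is the grip in N (None keeps the last); returns when the fingers have stopped.
- env.dwell(seconds).
- kin.inverse_kinematics(position, orientation): joint angles nearest the present ones, or None.
- read_camera(name): name is "scene" or "top" or "wrist"; returns a dict with "img" (420x560x3 uint8, red, green, blue), "vertical_fov" (degrees; the focal length in pixels is half the picture's height over the tangent of half this angle, whatever the lens; pixels are square), "cx", "cy" (the principal point, pixels), "extrinsics" (4x4, takes a point from camera to world coordinates); the wrist camera has in their place "mount" (4x4, takes a point from camera to tool coordinates, whose origin is the TCP and whose axes are the tool frame's). Camera axes: x right, y up, looking along -z (the intrinsics and any distortion apply to the point x, -y, -z); pixel columns grow to the right and rows downward; lengths in mm; the calibration is good to about 2 mm. The wrist camera is an equidistant fisheye: a pixel r from the principal point sees the ray r / f radians off the axis. A picture is of the moment at which its call begins: read the wrist's pose just before it. There is no depth.
A pose or a line that the arm cannot do raises env.Unreachable and nothing moves.
- env.sign_off(): hands the job in, once; it reports no verdict.
Readings, each from a call of its own:
- readout.current_clock(): time.
- readout.current_joint_pos(): joint angles.
- readout.current_dq(): joint speeds.
- readout.current_tau(): joint torques, N m.
- readout.current_ee_pos(): TCP position.
- readout.current_ee_rot(): TCP orientation.
- readout.current_wrist_force(): force on the tool from outside, world axes, zero at the start.
- readout.current_wrist_torque(): the same for the moment, N m.
- readout.current_finger_gap(): finger opening in mm.
Only numpy, scipy, OpenCV 4.12 (cv2) and the standard library are available. Lean on these libraries where they do the work, as an engineer would, in place of code of your own. Each camera call takes 0.05 s, during which the arm holds its last target.

## Working session

There is one attempt and no reset: what is moved stays moved. The work goes in short steps, each a Python script; the robot and the scene stay as the last script left them, time stands still between calls to the robot, and variables do not carry over. Pictures are saved under pics/ and viewed, and the job is handed in when it is done.

```bash
ls; mkdir -p pics
python3 - <<'E'
from rig import env, kin, read_camera, readout
import cv2
for n in ["scene","top","wrist"]:
    c=read_camera(n); cv2.imwrite(f"pics/a_{n}.png",c["img"][:,:,::-1])
    print(n,c["vertical_fov"],c["cx"],c["cy"]); print((c.get("extrinsics") if n!="wrist" else c["mount"]).round(3).tolist(), [k for k in c])
print(readout.current_clock(),readout.current_ee_pos(),readout.current_ee_rot(),readout.current_finger_gap())
E
```

```text
pics
scene 55.9742868360916 274.6992264228932 210.14774515034526
[[0.52, 0.478, -0.707, -174.874], [-0.854, 0.283, -0.437, -532.732], [-0.009, 0.832, 0.555, 559.812], [0.0, 0.0, 0.0, 1.0]] ['img', 'vertical_fov', 'cx', 'cy', 'extrinsics']
top 54.71722452873051 277.8928604679117 206.7717089332529
[[-0.011, 0.994, -0.11, 332.078], [-1.0, -0.01, 0.002, -160.635], [0.001, 0.11, 0.994, 941.018], [0.0, 0.0, 0.0, 1.0]] ['img', 'vertical_fov', 'cx', 'cy', 'extrinsics']
wrist 65.70646984690485 276.63838961552915 212.65205119942433
[[1.0, 0.0, -0.0, 1.052], [0.0, -0.957, -0.29, -72.92], [-0.0, 0.29, -0.957, -69.322], [0.0, 0.0, 0.0, 1.0]] ['img', 'vertical_fov', 'cx', 'cy', 'mount']
0.15 [ 226.64177705 -501.04287773  303.35205919] [-1.79999292e+02  5.71359860e-02 -6.56612863e+01] 85.3437988378726
```

View pics/a_scene.png

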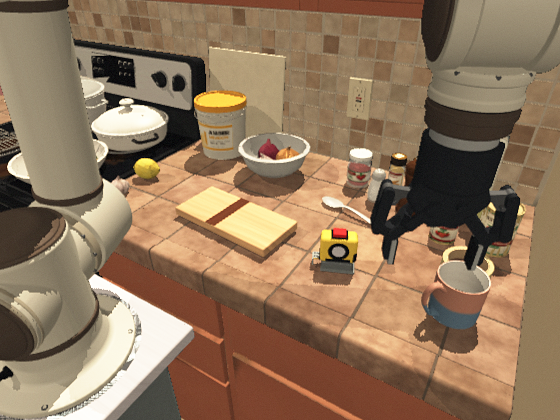

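View pics/a_top.png

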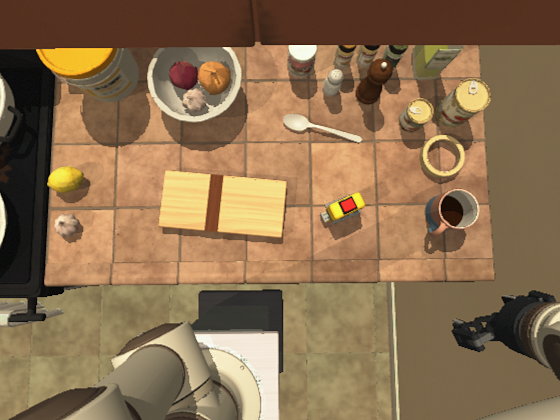

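View pics/a_wrist.png

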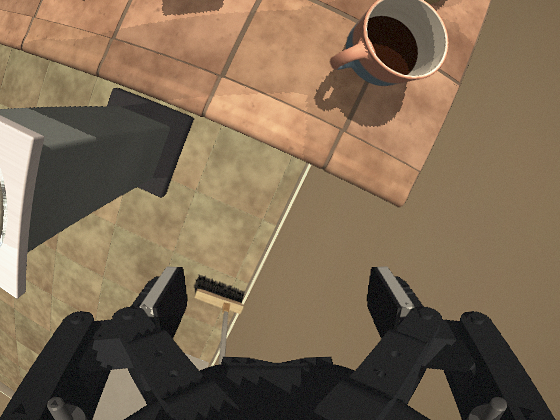

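Top view: board spans about (160,170)–(287,237) with its stripe at x≈214. The tape is at (344,207) with its red button at (348,205), and its hook points left to about (325,216). I'll get rough poses from this view, then refine with the wrist camera.

```bash
cat > h.py <<'E'
from rig import env, kin, read_camera, readout
import cv2, numpy as np
from scipy.spatial.transform import Rotation as R
def shot(name,tag):
    p=np.array(readout.current_ee_pos()); r=np.array(readout.current_ee_rot())
    c=read_camera(name); cv2.imwrite(f"pics/{tag}.png",c["img"][:,:,::-1])
    if name=="wrist":
        T=np.eye(4);T[:3,:3]=R.from_euler("xyz",r,degrees=True).as_matrix();T[:3,3]=p
        c["E"]=T@np.array(c["mount"])
    else: c["E"]=np.array(c["extrinsics"])
    c["fish"]=name=="wrist"
    c["f"]=c["img"].shape[0]/2/np.tan(np.radians(c["vertical_fov"])/2)
    c["hsv"]=cv2.cvtColor(c["img"],cv2.COLOR_RGB2HSV)
    return c
def onplane(c,uv,z):
    uv=np.atleast_2d(uv).astype(float); a=(uv[:,0]-c["cx"]);b=(uv[:,1]-c["cy"])
    if c["fish"]:
        r=np.hypot(a,b)+1e-9;t=r/c["f"];d=np.c_[np.sin(t)*a/r,-np.sin(t)*b/r,-np.cos(t)]
    else: d=np.c_[a/c["f"],-b/c["f"],-np.ones(len(a))]
    d=d@c["E"][:3,:3].T;o=c["E"][:3,3]
    return (o+d*((z-o[2])/d[:,2])[:,None])
def biggest(m):
    cs,_=cv2.findContours(m.astype(np.uint8),cv2.RETR_EXTERNAL,cv2.CHAIN_APPROX_NONE)
    return max(cs,key=cv2.contourArea)[:,0,:]
def rect(c,cont,z):
    P=onplane(c,cont,z)[:,:2].astype(np.float32)
    (x,y),(w,h),a=cv2.minAreaRect(P)
    if w<h: w,h,a=h,w,a+90   # a = direction of long side, world deg
    return (round(x,1),round(y,1)),(round(w,1),round(h,1)),round((a+90)%180-90,1)
def roi(m,x0,y0,x1,y1):
    o=np.zeros(m.shape,bool);o[y0:y1,x0:x1]=m[y0:y1,x0:x1];return o
E
python3 - <<'E'
from h import *
c=shot("top","b_top");H=c["hsv"].astype(int)
for p in [(180,200),(250,200),(214,200),(348,205),(335,212),(358,197),(143,200)]: print(p,H[p[1],p[0]])
wood=roi((H[...,0]>17)&(H[...,0]<30)&(H[...,2]>150),150,160,300,245)
wood=cv2.morphologyEx(wood.astype(np.uint8),cv2.MORPH_CLOSE,np.ones((21,21)))
print("board",rect(c,biggest(wood),28))
st=roi((H[...,2]<130)&(H[...,1]>100),198,180,230,228);print("stripe",rect(c,biggest(st),28))
red=roi(((H[...,0]<6)|(H[...,0]>174))&(H[...,1]>180)&(H[...,2]>120),318,185,375,230);print("red",rect(c,biggest(red),89))
ye=roi((H[...,0]>22)&(H[...,0]<34)&(H[...,1]>180),318,185,375,230)|red
print("yel",rect(c,biggest(ye),80))
im=cv2.resize(c["img"][150:250,140:390,::-1],None,fx=3,fy=3,interpolation=cv2.INTER_CUBIC);cv2.imwrite("pics/b_crop.png",im)
E
```

```text
(180, 200) [ 23 118 246]
(250, 200) [ 22 120 246]
(214, 200) [ 10 172 132]
(348, 205) [  1 208 246]
(335, 212) [ 29 186 247]
(358, 197) [ 30 185 247]
(143, 200) [ 12 121 192]
board ((443.9, -36.9), (277.4, 126.5), 84.1)
stripe ((442.5, -22.9), (109.0, 15.8), -6.5)
red ((429.6, -310.5), (26.7, 22.6), -65.2)
yel ((430.4, -309.6), (70.3, 31.4), -65.2)
```

View pics/b_crop.png

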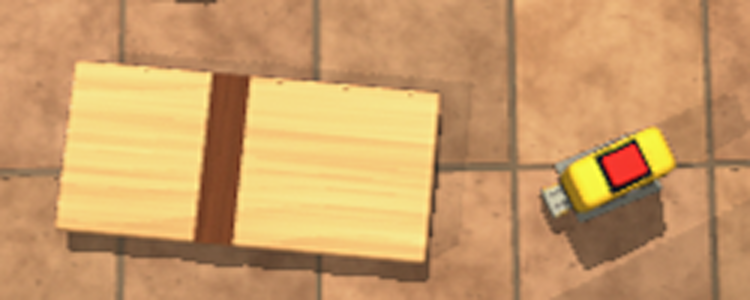

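Run:
```python
from h import *
for yaw in (24.8,-155.2):
  print(yaw,kin.inverse_kinematics([430,-310,250],[180,0,yaw]))
for yaw in (-5.9,174.1):
  print(yaw,kin.inverse_kinematics([454,59,140],[180,0,yaw]),kin.inverse_kinematics([442,-54,112],[180,0,yaw]))
print(kin.inverse_kinematics([430,-310,104],[180,0,24.8]))
env.move_pose([430,-310,260],[180,0,24.8])
c=shot("wrist","c_wrist"); print(readout.current_clock())
```

```text
24.8 [-35.78897346   1.46325644   0.42980719  88.96655075   0.
  29.41102654]
-155.2 [ -35.78897346    1.46325644    0.42980719   88.96655075    0.
 -150.58897346]
-5.9 [  7.40443002  -7.67461868 -20.46352184  77.21109684   0.
 103.30443002] [ -6.96541849  -8.72677708 -24.52830974  74.19846734   0.
  88.93458151]
174.1 [  7.40443002  -7.67461868 -20.46352184  77.21109684   0.
 -76.69556998] [ -6.96541849  -8.72677708 -24.52830974  74.19846734   0.
 -91.06541849]
[-35.78897346   3.24413138 -13.93312112  72.8227475    0.
  29.41102654]
1.3417
```

View pics/c_wrist.png

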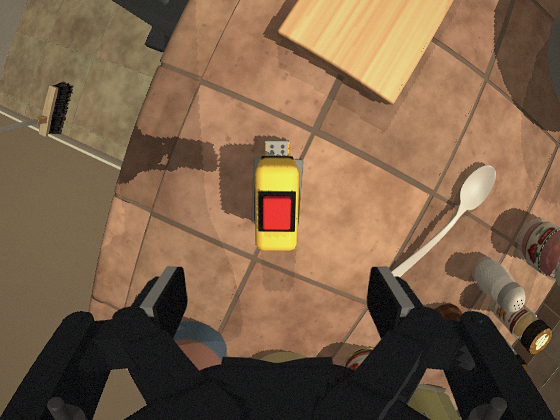

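The wrist view shows the tape at (278,205), almost aligned with the jaws. The hook plate is at (276,147), pointing up the image as expected. Next I'll measure it.

Run:
```python
from h import *
c=shot("wrist","c2_wrist");H=c["hsv"].astype(int)
red=roi(((H[...,0]<6)|(H[...,0]>174))&(H[...,1]>180)&(H[...,2]>150),250,180,305,240);print("red",rect(c,biggest(red),89))
ye=roi((H[...,0]>22)&(H[...,0]<34)&(H[...,1]>180),240,140,310,260)|red
k=biggest(cv2.morphologyEx(ye.astype(np.uint8),cv2.MORPH_CLOSE,np.ones((9,9))))
print("yel",rect(c,k,80), cv2.boundingRect(k))
# move to view board left end
env.move_pose([452,40,262],[180,0,-5.9])
c=shot("wrist","d_wrist"); print(readout.current_clock())
c=shot("top","d_top")
```

```text
red ((429.1, -311.6), (24.3, 20.4), -65.4)
yel ((430.0, -314.8), (29.3, 26.1), -54.9) (258, 198, 38, 34)
2.7583
```

View pics/d_wrist.png

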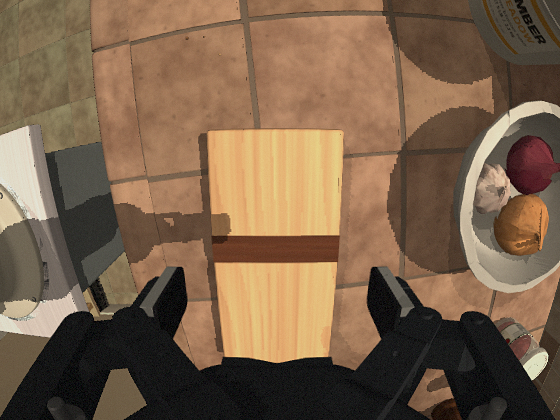

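The board's left end is the edge at row ≈130 (cols 208–342), and the stripe covers rows 236–262. I'll measure both as points on the z=28 plane.

Run:
```python
from h import *
c=shot("wrist","d2_wrist");H=c["hsv"].astype(int)
wood=((H[...,1]>80)&(H[...,0]>16)&(H[...,0]<32)&(H[...,2]>150))
for p in [(275,150),(275,110),(215,215),(275,250)]: print(H[p[1],p[0]],end=' ')
print()
ends,su,sl=[],[],[]
for u in range(240,331,6):
    col=wood[:,u]; t=[v for v in range(100,160) if col[v:v+8].all()][0]; ends.append((u,t-.5))
    d=(H[:,u,2]<165); vs=[v for v in range(215,285) if d[v]]
    su.append((u,vs[0]-.5)); sl.append((u,vs[-1]+.5))
E=onplane(c,ends,28);A=onplane(c,su,28);B=onplane(c,sl,28)
for n,P in (("end",E),("s1",A),("s2",B)):
    k=np.polyfit(P[:,0],P[:,1],1); print(n,P.mean(0).round(1),"slope deg",np.degrees(np.arctan(k[0])).round(2), "y at x=450:",np.polyval(k,450).round(1))
L,Rr=[],[]
for v in range(145,225,8):
    us=np.where(wood[v,190:360])[0]+190; L.append((us[0]-.5,v)); Rr.append((us[-1]+.5,v))
L=onplane(c,L,28);Rr=onplane(c,Rr,28)
for n,P in (("L",L),("R",Rr)):
    k=np.polyfit(P[:,1],P[:,0],1); print(n,"dx/dy deg",np.degrees(np.arctan(k[0])).round(2),"x at y=40",np.polyval(k,40).round(1))
```

```text
[ 22 114 229] [ 12 114 170] [ 15 133 127] [  9 157 112] Traceback (most recent call last):
  File "<stdin>", line 8, in <module>
IndexError: list index out of range
```

Run:
```python
from h import *
c=shot("wrist","d3_wrist");H=c["hsv"].astype(int)
print(H[124:140:2,246].tolist(),H[124:140:2,300].tolist(), H[228:272:3,300,2].tolist(),H[180,200:220:2].tolist(),H[180,332:350:2].tolist())
```

```text
[[13, 111, 165], [13, 112, 169], [13, 116, 139], [16, 127, 228], [19, 118, 229], [19, 118, 231], [18, 120, 229], [19, 118, 229]] [[12, 111, 166], [12, 111, 174], [13, 122, 140], [15, 129, 230], [18, 118, 230], [17, 125, 228], [17, 122, 230], [17, 122, 229]] [230, 230, 235, 100, 102, 111, 102, 109, 109, 101, 101, 95, 230, 231, 230] [[14, 113, 88], [13, 105, 104], [12, 98, 104], [13, 111, 101], [13, 113, 108], [15, 136, 214], [15, 129, 225], [15, 130, 222], [15, 132, 220], [16, 128, 229]] [[20, 115, 229], [22, 106, 231], [22, 109, 229], [21, 114, 230], [17, 122, 229], [12, 117, 142], [12, 114, 156], [12, 115, 158], [13, 114, 161]]
```

Run:
```python
from h import *
c=shot("wrist","d4_wrist");V=c["hsv"][...,2].astype(int)
wood=V>200
ends,su,sl=[],[],[]
for u in range(246,331,6):
    t=[v for v in range(115,160) if wood[v:v+6,u].all()][0]; ends.append((u,t-.5))
    vs=[v for v in range(222,285) if V[v,u]<165]
    su.append((u,vs[0]-.5)); sl.append((u,vs[-1]+.5))
E=onplane(c,ends,28);A=onplane(c,su,28);B=onplane(c,sl,28)
for n,P in (("end",E),("s1",A),("s2",B)):
    k=np.polyfit(P[:,0],P[:,1],1); print(n,P.mean(0).round(1),"slope deg",np.degrees(np.arctan(k[0])).round(2), "y at x=450:",np.polyval(k,450).round(1))
L,Rr=[],[]
for v in range(140,205,6):
    us=np.where(wood[v,195:360])[0]+195; L.append((us[0]-.5,v)); Rr.append((us[-1]+.5,v))
L=onplane(c,L,28);Rr=onplane(c,Rr,28)
for n,P in (("L",L),("R",Rr)):
    k=np.polyfit(P[:,1],P[:,0],1); print(n,"dx/dy deg",np.degrees(np.arctan(k[0])).round(2),"x at y=40",np.polyval(k,40).round(1))
```

```text
end [468.7  99.2  28. ] slope deg -5.57 y at x=450: 101.0
s1 [458.6  -4.6  28. ] slope deg -5.09 y at x=450: -3.8
s2 [455.9 -34.6  28. ] slope deg -5.51 y at x=450: -34.0
L dx/dy deg 6.07 x at y=40 387.1
R dx/dy deg 5.71 x at y=40 514.6
```

Board heading is 84.3°, with its left-end midpoint near (456.9, 100.4). The end-to-stripe distance comes out at 119.3 mm against a nominal 120. Next is the grasp.

Run:
```python
from h import *
g=[429.4,-311.0]
env.move_pose(g+[200],[180,0,24.7])
print(env.move_straight(g+[104],rate=100,force_limit=12))
env.move_gripper(30,squeeze=45)
print("gap",readout.current_finger_gap(),readout.current_ee_pos(),readout.current_wrist_force())
env.move_straight(g+[180],rate=80)
print("gap",readout.current_finger_gap(),readout.current_wrist_force(),readout.current_clock())
shot("wrist","e_wrist");shot("scene","e_scene")
```

```text
False
gap 35.865694623860406 [ 429.64370618 -311.01477067  104.33854193] [0.47014915 0.32923508 2.95196779]
gap 36.03065901607952 [-0.2479006   0.25569813 -4.07290897] 7.0167
```

View pics/e_wrist.png

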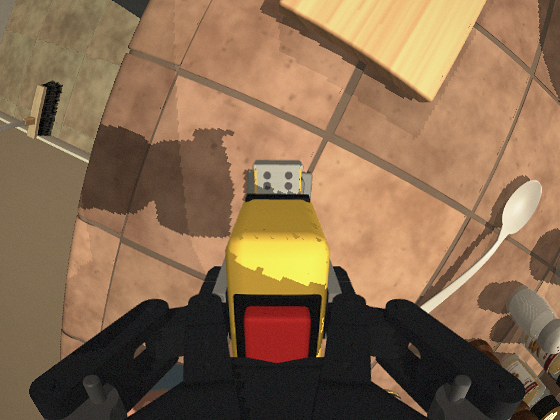

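View pics/e_scene.png

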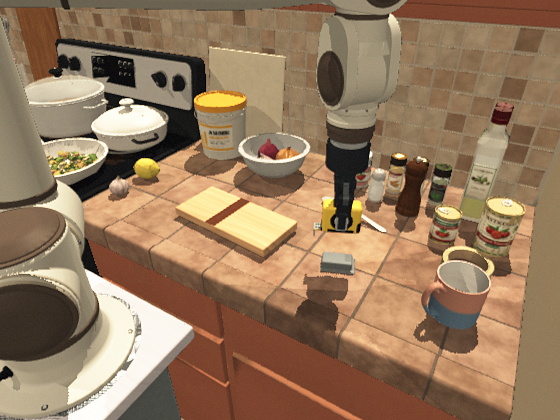

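The tape is held (gap 36 mm, about 4–5 N of weight) and the stand stayed behind. The hook plate is at (277,160–195), so I'll check its offset from the grip centre.

Run:
```python
from h import *
c=shot("wrist","e2_wrist");p=np.array(readout.current_ee_pos());r=readout.current_ee_rot();print(p,r)
M=R.from_euler("xyz",r,degrees=True).as_matrix()
for uv,dz in (((277,161),-84+2),((277,195),-84+2),((250,170),-82),((302,170),-82),((277,295),-15),((245,320),-15),((310,320),-15)):
    P=onplane(c,uv,p[2]+dz)[0]; print(uv,"tool",((P-p)@M).round(1))
im=cv2.resize(c["img"][140:330,200:350,::-1],None,fx=4,fy=3.15,interpolation=cv2.INTER_CUBIC);cv2.imwrite("pics/e_crop.png",im)
```

```text
[ 429.23047263 -310.87066568  179.39510262] [-1.79952227e+02  2.67157379e-02  2.46986962e+01]
(277, 161) tool [ -0.9 -52.3  82. ]
(277, 195) tool [ -0.9 -35.9  82. ]
(250, 170) tool [-13.6 -48.1  82. ]
(302, 170) tool [ 10.9 -48.   82. ]
(277, 295) tool [ -1.  -21.5  15. ]
(245, 320) tool [-11.  -12.1  15. ]
(310, 320) tool [  9.4 -12.1  15. ]
```

View pics/e_crop.png

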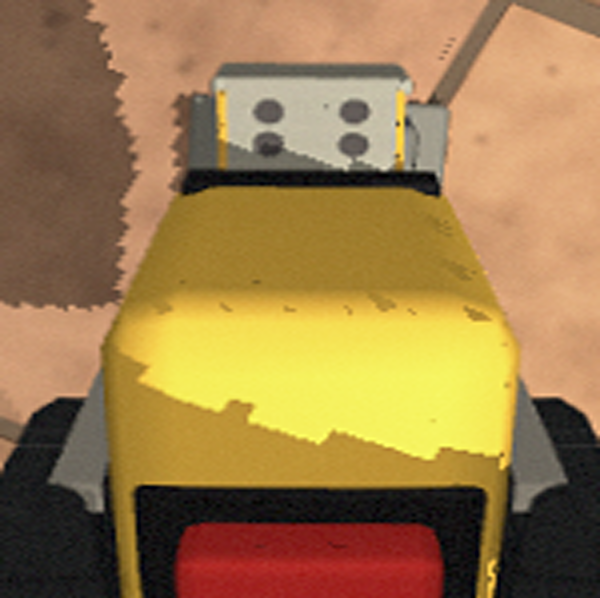

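The hook's outer edge is 52.3 mm ahead (nominal 52), so the grip is centred. Next I'll carry it to the left end and lower the hook just past the edge.

```bash
cat >> h.py <<'E'
u=np.array([np.cos(np.radians(84.3)),np.sin(np.radians(84.3))])
O=np.array([456.9,100.4])-140*u
def bp(y,z): return list(O+u*y)+[z]
def state():
    print("t",round(readout.current_clock(),2),"p",np.round(readout.current_ee_pos(),1),"F",np.round(readout.current_wrist_force(),2),"gap",round(readout.current_finger_gap(),1))
E
python3 - <<'E'
from h import *
env.move_pose(bp(99,190),[180,0,-5.7]); state()
print(env.move_straight(bp(99,126),rate=80,force_limit=8)); state()
print(env.move_straight(bp(99,114.5),rate=30,force_limit=6)); state()
shot("wrist","f_wrist");shot("scene","f_scene")
E
```

```text
t 8.56 p [453.   59.1 190. ] F [ 0.79  0.46 -3.55] gap 35.8
False
t 9.51 p [453.1  59.7 126.5] F [-0.11  0.01 -3.92] gap 35.8
False
t 10.04 p [452.8  59.6 114.4] F [-0.43  0.44 -4.77] gap 35.4
```

View pics/f_wrist.png

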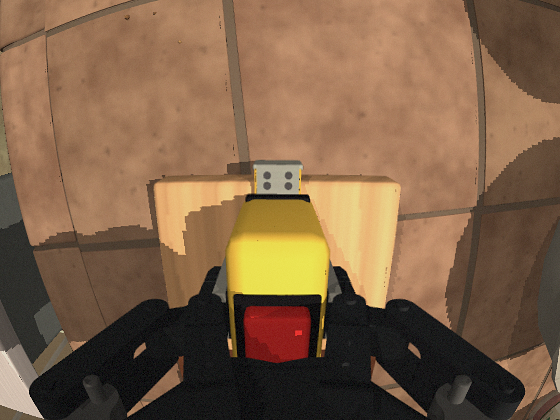

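View pics/f_scene.png

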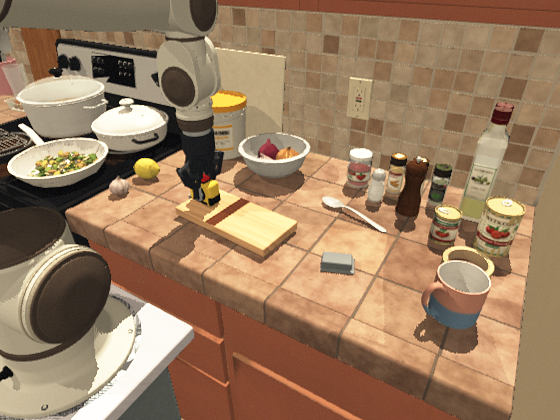

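The hook's outer edge (row 161) is past the board edge (row ≈178) by about 8 mm, and there's no contact force. I'll pull back now.

Run:
```python
from h import *
print(env.move_straight(bp(80,114.2),rate=40)); state()
shot("wrist","g_wrist1")
print(env.move_straight(bp(-17,114.2),rate=50)); env.dwell(0.3);state()
shot("wrist","g_wrist2");shot("scene","g_scene")
```

```text
False
t 10.77 p [451.   40.6 114.3] F [ 0.45  1.84 -3.73] gap 35.4
False
t 13.21 p [441.3 -55.7 114.2] F [-0.98  2.25 -4.7 ] gap 35.7
```

View pics/g_wrist1.png

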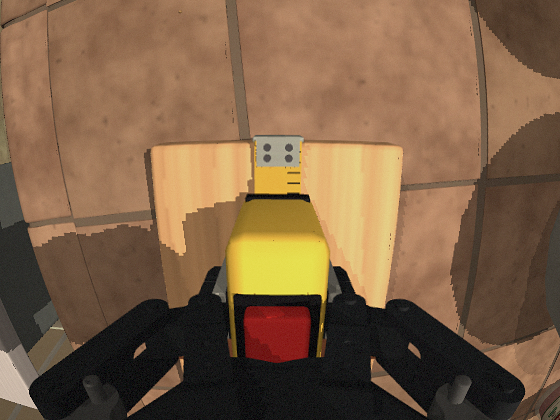

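View pics/g_wrist2.png

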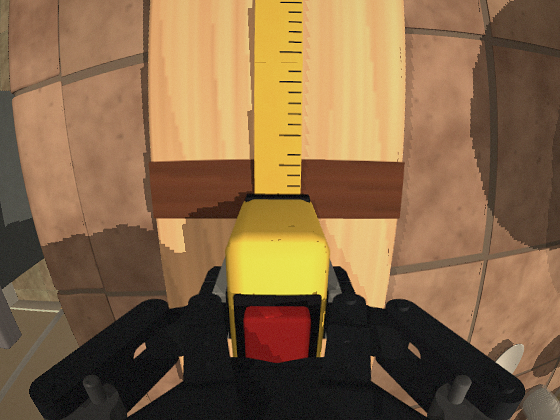

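The hook caught and the blade is out. The case front (row ≈196) sits over the stripe (rows 160–218). Lower it and release.

Run:
```python
from h import *
print(env.move_straight(bp(-17,109.5),rate=12,force_limit=4)); state()
env.dwell(0.2); state()
env.move_gripper(50); state()
env.dwell(0.3)
shot("wrist","h_wrist0")
env.move_gripper(85)
env.move_straight(bp(-17,230),rate=120); state()
shot("wrist","h_wrist");shot("top","h_top");shot("scene","h_scene")
```

```text
True
t 13.6 p [441.6 -55.8 112.3] F [0.11 0.93 4.79] gap 35.2
t 13.8 p [441.6 -55.8 112.3] F [0.43 1.17 4.86] gap 35.6
t 14.09 p [440.7 -55.6 111. ] F [-0.38 -0.09  0.11] gap 50.2
t 16.02 p [441.  -55.8 229.2] F [-0.64 -0.4  -0.47] gap 85.1
```

View pics/h_wrist.png

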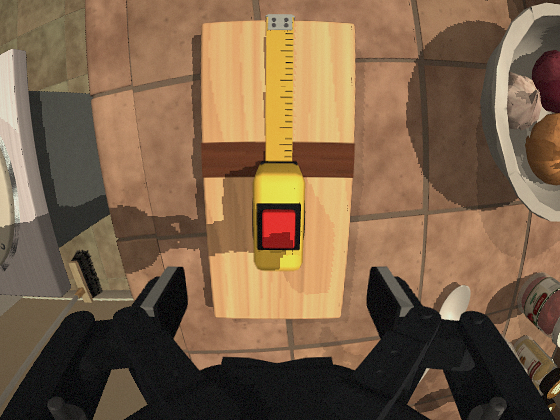

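View pics/h_scene.png

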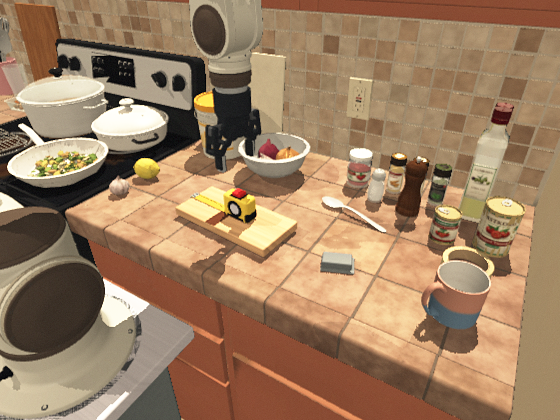

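The case is standing on the board with its front over the stripe (rows 142–177). The hook is over the end at (279,20), and the red button is at (279,228). I'll measure the button and press it with closed fingers.

Run:
```python
from h import *
c=shot("wrist","i_wrist");H=c["hsv"].astype(int)
red=roi(((H[...,0]<6)|(H[...,0]>174))&(H[...,1]>170)&(H[...,2]>110),245,195,315,262);q=rect(c,biggest(red),97);print("red",q,"exp",np.round(bp(-17,0),1))
p=np.array(q[0]); v=np.array(bp(-17,0)[:2])
t=list((p+v)/2) if np.linalg.norm(p-v)<6 else list(p)
env.move_gripper(0)
env.move_straight(t+[185],rate=80); state()
print(env.move_straight(t+[173],rate=30,force_limit=6)); state()
print(env.move_straight(t+[163],rate=12,force_limit=14)); state()
env.dwell(0.3); state(); shot("scene","i_scene")
```

```text
red ((441.2, -55.5), (25.9, 21.5), 84.4) exp [441.3 -55.8   0. ]
t 17.71 p [441.3 -55.7 185.2] F [ 0.61 -0.12  0.38] gap 0.0
False
t 18.26 p [441.2 -55.6 172.9] F [ 0.52  0.13 -0.02] gap 0.1
False
t 19.24 p [441.4 -55.7 163.6] F [-1.53  0.39  7.81] gap 0.0
t 19.54 p [441.4 -55.7 163.6] F [-2.41  0.3   8.84] gap 0.1
```

View pics/i_scene.png

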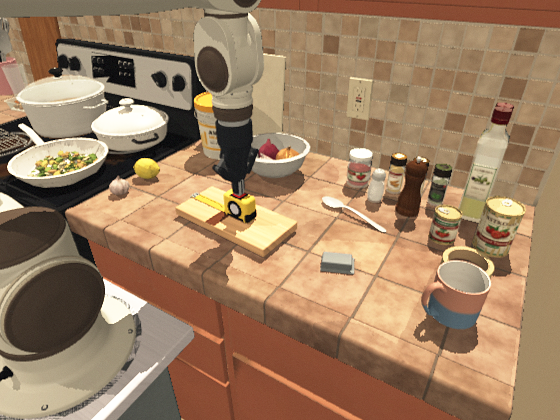

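Run:
```python
from h import *
t=[441.3,-55.7]
print(env.move_straight(t+[161.5],rate=10,force_limit=10)); state()
env.dwell(0.3)
env.move_straight(t+[250],rate=100); state()
c=shot("wrist","j_wrist");H=c["hsv"].astype(int)
red=roi(((H[...,0]<6)|(H[...,0]>174))&(H[...,1]>170)&(H[...,2]>110),230,180,325,275);k=biggest(red)
for z in (97,92): print("red",z,rect(c,k,z))
shot("scene","j_scene");shot("top","j_top")
s=cv2.imread("pics/j_scene.png")[170:270,160:310];s0=cv2.imread("pics/h_scene.png")[170:270,160:310]
cv2.imwrite("pics/j_cmp.png",cv2.resize(np.hstack([s0,s]),None,fx=2.6,fy=2.6,interpolation=cv2.INTER_CUBIC))
```

```text
True
t 19.8 p [441.6 -55.7 163.7] F [-1.28  0.85  6.98] gap 0.3
t 21.12 p [441.1 -55.7 249.3] F [-0.12  0.33 -0.04] gap -0.2
red 97 ((441.6, -54.5), (24.1, 20.4), 84.3)
red 92 ((441.4, -56.1), (24.6, 20.8), 84.3)
```

View pics/j_cmp.png

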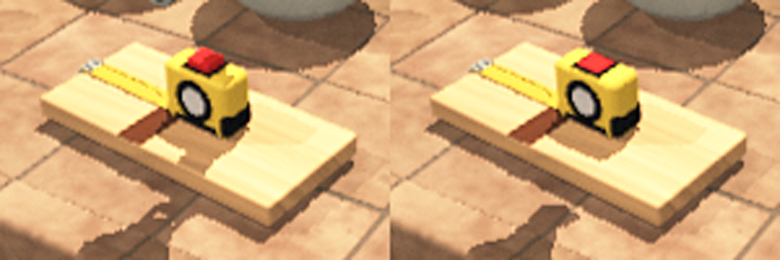

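View pics/j_wrist.png

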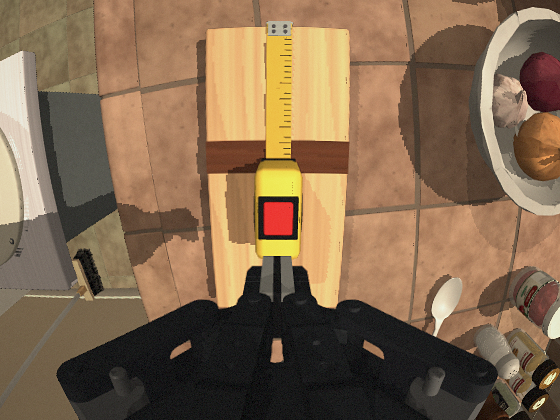

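The side-by-side scene crops show the button clearly lower after the press. The case and hook haven't moved: the hook still overlaps the end at (279,28) and the case front is over the stripe at row ≈158. Handing in.

Run:
```python
from h import *
state(); print(env.sign_off())
```

```text
t 21.27 p [441.1 -55.7 249.3] F [0.27 0.7  0.07] gap 0.1
the job is handed in; nothing more can be done
None
```

I took the tape measure off its stand, hooked it over the board's left end and backed it out about 108 mm. I then set it down upright on the board, pressed the lock and handed the job in at 21.3 s of the 54 s allowed. No verdict came back.

- **Position:** the red button measured within 0.5 mm of the planned spot just before the press, and within about 0.5 mm again after it. The case is aligned with the board (84.3° against 84.3°).
- **Hook and stripe:** the last pictures show the hook still over the left end and the front of the case over the stripe. I judged these by eye in the pictures and did not measure them again.
- **Lock:** the fingertips stopped about 6 mm below the button's raised height, where pushing further met a hard stop. The before and after pictures show the button lower. I could not read the lock's travel directly.
- **Robot clear:** at hand-in the fingertips were about 80 mm above the button and the wrist force was near zero.

No check failed. The top camera's stripe reading disagreed with the wrist camera because its colour mask caught only part of the stripe. I used the wrist camera's value, which matched the given 120 mm to within 1 mm.

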